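# Load the soaking bath, free the lid stay, close and re-lock the lid

### The job

First stand the steel instrument cassette flat on the floor of the soaking bath's basin, without dropping it, and let go. Then lift the lid's stay by its tab so that it lets go of the lid, lower the lid until it is fully shut without slamming it, and push the stay fully down again so that it locks the lid. Leave the jar, bottle, bowl and brush where they are.

Things in the scene. Friction and masses are not known exactly. Their poses are not given: they have to be found in the camera images.
- bath: Fixed white soaking bath 280 (x) x 250 (y) mm; origin at the centre of its underside, z up; offsets given here in bath mm. Open steel basin: inner x -132 to 57, y -117 to 117, floor z 12, rim top z 96. Solid deck at the +x end, x 65 to 140: top z 85 (z 96 for y below -40).
- basin_spot (a point): A point on the basin floor, clear of the lid that leans over the other half, at bath x -37.5, y -65, z 12; axes as the bath's.
- bath_hinge (a point): Middle of the lid's hinge line, at bath x 0, y 115, z 100; the line runs along the bath's x. The lid's 8 mm clear panel, mid plane through this line, reaches 225 mm from it and spans x -140 to 140, but the corner over the stay (x 60 to 140, nearest 125 mm to the hinge) is cut out: lid shut, the stay is free from above.
- lid (a joint): Lid angle (rad): 0 shut, 1.05 fully open (start: leaning from the hinge, its +y side, over half the basin and over the stay, 60 deg above level). Stiff hinge, it stays where left: 0.7 Nm friction, lid 0.45 kg; 2 to 6 N at the free edge moves it. While the stay is down the lid cannot be closed or, once shut, opened.
- lid_handle (a point): Centre of the black handle block, 70 (x) x 14 (towards the hinge) x 24 mm high, on the lid's outer face; 195 mm from the hinge line, 16 mm out from the panel's mid plane, at bath x -35. Its frame turns with the lid: -y points from the hinge to the free edge, z out of the outer face.
- stay (a joint): Stay angle (rad): 0 down, locked (start); 0.42 upper stop. Turning it up raises its hinge-side end. From 0.15 up the lid is free. It stays where left (0.12 Nm friction, about 2 N at the tab). Its nose at the hinge end catches a tooth of the lid, so it goes fully down only with the lid fully shut or fully open.
- stay_pivot (a point): Pivot of the stay, bath x 85, y -5, z 132, axis along the bath's x, between two steel ears (x 71 to 98, up to z 137). When down, the stay's 12 mm wide steel bar runs level from here to +y as far as the hinge, x 79 to 91, top at z 140.
- stay_tab (a point): Centre of the stay's black tab: upright blade 10 (x) x 30 (y) x 32 mm high, 26 mm clear of the bar on its +x side, joined by an 8 mm crossbar low at the tab's -y end. Down: bath x 122, y 55, z 118, 33 mm over the deck. The open lid leans over it from +y: come tilted about 40 deg, from -y and above, closing along x.
- cassette: Loose closed steel instrument cassette, 110 (x) x 70 (y) x 28 mm high, with an upright grip blade on top, 10 (x) x 45 (y) mm, from z 28 to z 62 mm. Origin at the centre of its underside. About 0.25 kg.
- jar: Bystander: low white jar with grey lid, diameter 56, height 70 mm; origin at the centre of its underside.
- bottle: Bystander: white bottle, diameter 64, height 170 mm; origin at the centre of its underside.
- bowl: Bystander: steel bowl, diameter 100, height 45 mm; origin at the centre of its underside.
- brush: Bystander: hand brush lying on the counter; origin under its middle.

How it is judged (in metres and radians):
On the way, in this order (a step that is already met when the one before it is completed fails the run):
1. the cassette stands flat on the basin floor, released (x of cassette in the frame of bath between -0.132 and 0.057 m and y of cassette in the frame of bath between -0.117 and 0.117 m and z of cassette in the frame of bath below 0.018 m and angle between cassette's own z axis and vertical below 0.1 rad and contact force between the fingers and cassette below 0.1 N and linear speed of cassette below 0.03 m/s), for 0.2 s.
2. the stay is lifted clear (over 0.15 rad) with the lid still open (value of joint stay above 0.15 rad and value of joint lid above 0.9 rad), for 0.2 s.
3. the lid is fully shut (value of joint lid below 0.03 rad), for 0.2 s.
At the end, for the whole second after the job is handed in: The cassette stands on the basin floor (within 6 mm of the floor, tilted under 0.1 rad) at rest, the lid is shut (within 0.03 rad) and the stay is down (within 0.04 rad), locking it (x of cassette in the frame of bath between -0.132 and 0.057 m and y of cassette in the frame of bath between -0.117 and 0.117 m and z of cassette in the frame of bath below 0.018 m and angle between cassette's own z axis and vertical below 0.1 rad and value of joint lid below 0.03 rad and value of joint stay below 0.04 rad and linear speed of cassette below 0.03 m/s); the robot touches nothing.
It fails at once if the cassette is dropped (falling faster than 0.8 m/s out of the gripper) (linear speed of cassette above 0.8 m/s and contact force between the fingers and cassette below 0.1 N).
It fails at once if the lid is slammed (faster than 3 rad/s) (velocity of joint lid below -3 rad/s).
It fails at once if the jar, bottle, bowl or brush is moved by more than 30 mm (distance of any of jar, bottle, bowl, brush from where it was at the start of the episode above 0.03 m).
It also fails if it takes over 72 s, if anything falls off the work surface, if the arm or the gripper's body presses on something with over 40 N, if the wrist force passes 120 N, or if a joint passes its speed limit or range.

### The arm

A 6-joint arm with a two-finger parallel gripper is mounted at the origin on the work surface. World frame = base frame: x ahead of the robot, y to its left, z up, the work surface at z = 0. Lengths are in m, angles in degrees, forces in N, time in s.
With the tool pointing down it reaches from about 0.35 to 0.875 m from the base axis. Payload 4.2 kg.
Tool frame: the origin (TCP) lies on the front face of the gripper's body, between the roots of the fingers; the fingertips stand 70 mm ahead of it and the grasp point (between the pads) lies 51 mm ahead of it (r.nose_length is the distance from the TCP to the fingertips, in m); z points along the fingers, y is the direction in which the jaws open and shut (so a half turn about z gives the same grasp; the last joint's range is limited). The gripper opens to 87 mm and grips with 3 to 60 N. Pads are 19 mm wide; open, the fingers measure 117 mm over their backs; the gripper's body (75 mm by 190 mm) begins 51 mm behind the grasp point.
Start: joints at [85.061, 22.042, 0.453, 0, -68.411, -14.817], TCP at [0.211, 0.588, 0.292] pointing down, gripper open.
Joint ranges: [-179.83, 179.83], [-69.29, 118.12], [-61.27, 80.66], [-181.25, 117.63], [-171.15, -9.14], [-177.46, 177.46]. Speed limits (degrees/s): [159.86, 159.86, 180, 180, 180, 180].

### API

Orientations are given as a 3x3 rotation matrix whose columns are the frame's x, y, z axes.
In Python, from station import telemetry, capture, order, r gives the robot as it stands.
- The arm moves only by the tool drive_tool, never from a script. Its argument "series" is a list of rows, each a list of 4 numbers: the shift along the tool's x, y, z as a fraction of full scale, then the turn about the tool's z as a fraction of full scale. In form: [[dx, dy, dz, turn], ...]. A call has 1 to 10 rows; each row is the pose to reach, as a shift and turn from the pose commanded when the call began, along the tool's axes at that moment; what a row does not reach only later rows make up. Full scale, the value 1, is 0.12 m for a shift and 2 rad for a turn. A row lasts 1/8 s, in which the tool goes at most 62.5 mm and 10.7 degrees, less where a joint would pass 70% of its speed; a pose out of reach is approached as far as the arm can. A call with a number of a shift or a turn outside -1 to 1 is refused whole. A call with a gripper value outside its range is refused whole. "fingers" is the finger opening in mm, from 0 to 87, set as the call begins (left out, the last holds). The fingers move at their own pace and stop on an object; the grip force is fixed at half the most. Time passes only in rows, so rows that repeat a pose let the fingers close. It gives the time, the measured TCP pose, the force and the opening at its end, in the units of the state.
- telemetry.sense(): the state, without advancing time (a new reading comes with each control period).
- capture(name): name is "scene" or "top" or "wrist"; returns a dict with "color" (400x640x3 uint8, blue, green, red), "fx", "fy", "cx", "cy" (pixels), "k1" (the pictures are not rectified: a ray, as slopes to the right and down, at radius r is drawn at 1 + k1 r^2 times it, then the intrinsics apply), "eye" and "attitude" of the camera in the world; the wrist camera has in their place "mount" (4x4, takes a point from camera to tool coordinates, whose origin is the TCP and whose axes are the flange's). Camera axes: x right, y up, looking along -z (the intrinsics and any distortion apply to the point x, -y, -z); pixel columns grow to the right and rows downward; lengths in m; the calibration is good to about 2 mm. A picture is of the moment at which its call begins: read the wrist's pose just before it. There is no depth.
- order.finish_job(): hands the job in, once; it reports no verdict.
The state is a dict: "time_s": time; "joints": joint angles; "joint_velocities": joint speeds; "effort": joint torques, N m; "tcp_pos": TCP position; "ee_rot": TCP orientation; "wrist_force": force on the tool from outside, world axes, zero at the start; "moment": the same for the moment, N m; "gripper_width": opening from 0.0 (shut) to 1.0 (fully open).
Only numpy, scipy, OpenCV 4.12 (cv2) and the standard library are available. Lean on these libraries where they do the work, as an engineer would, in place of code of your own. Each camera call takes 0.05 s, during which the arm holds its last target. There are 200 camera calls.

## Working session

There is one attempt and no reset: what is moved stays moved. The work goes in short steps, Python scripts to look and compute and a tool call to move; the robot and the scene stay as the last step left them, time stands still between calls to the robot, and variables do not carry over. Pictures are saved under pics/ and viewed, about 8 in all and at most 12, crops included, and the job is handed in when it is done.

Besides the shell and the picture viewer there is one more tool, called as name(argument=value, ...) on one line, values as JSON. drive_tool: Moves the arm, as the interface text tells. Shift numbers are shares of 0.12 m and turn numbers shares of 2 rad, none past 1 either way. Its arguments: {"type":"object","properties":{"series":{"type":"array","items":{"type":"array","items":{"type":"number","minimum":-1,"maximum":1}}},"fingers":{"type":"number"}},"required":["series"]}

```bash
ls; mkdir -p pics; python3 - <<'E'
from station import telemetry, capture, order, r
import cv2,pickle
s=telemetry.sense();print(s)
D={}
for n in("scene","top","wrist"):
    c=capture(n);D[n]=c;print(n,{k:v for k,v in c.items() if k!='color'})
    cv2.imwrite(f"pics/{n}0.png",c['color'])
pickle.dump((s,D),open('d0.pkl','wb'))
E
```

```text
pics
{'time_s': 0.0, 'joints': array([ 8.50607364e+01,  2.20900648e+01,  3.79644437e-01, -2.90828921e-02,
       -6.84112789e+01, -1.48165489e+01]), 'joint_velocities': array([-0.08817242, -0.01309958,  0.07896058,  0.01541375, -0.00553059,
       -0.03342418]), 'effort': array([ 2.63851944e-04, -3.90663099e+01,  1.87394768e+01,  4.21958864e+00,
        1.08841815e-02, -1.86766033e-04]), 'tcp_pos': array([0.21108094, 0.58779394, 0.29116561]), 'ee_rot': array([[ 9.41078444e-01, -3.38187723e-01, -6.53107677e-04],
       [-3.38188343e-01, -9.41076159e-01, -2.07548177e-03],
       [ 8.72783892e-05,  2.17406455e-03, -9.99997633e-01]]), 'wrist_force': array([0.43316288, 0.40927233, 0.65461581]), 'moment': array([0.03398912, 0.00430441, 0.04058203]), 'gripper_width': 1.0023152429413864}
scene {'fx': 361.33830373680445, 'fy': 361.33830373680445, 'cx': 316.4029550237736, 'cy': 197.42071984705015, 'k1': -0.016932914938723793, 'eye': array([1.46120333, 0.16115434, 0.71170158]), 'attitude': array([[-0.19351717, -0.52998063,  0.82563408],
       [ 0.98105234, -0.09651218,  0.16799316],
       [-0
[... 177 characters left out ...]
ye': array([ 0.42382025, -0.01722776,  1.71084927]), 'attitude': array([[ 0.02465023,  0.99799869, -0.05823208],
       [-0.99968667,  0.02486169,  0.0029095 ],
       [ 0.00435142,  0.05814212,  0.99829883]])}
wrist {'fx': 286.47057153942376, 'fy': 286.47057153942376, 'cx': 314.66082397506636, 'cy': 199.23731326495007, 'k1': -0.04531720874516863, 'mount': array([[ 9.79596330e-06,  9.62897519e-01,  2.69867317e-01,
         7.36474226e-02],
       [ 9.99999970e-01,  5.67689744e-05, -2.38853183e-04,
         5.46189453e-04],
       [-2.45311228e-04,  2.69867311e-01, -9.62897489e-01,
        -9.28833317e-02],
       [ 0.00000000e+00,  0.00000000e+00,  0.00000000e+00,
         1.00000000e+00]])}
```

View pics/top0.png

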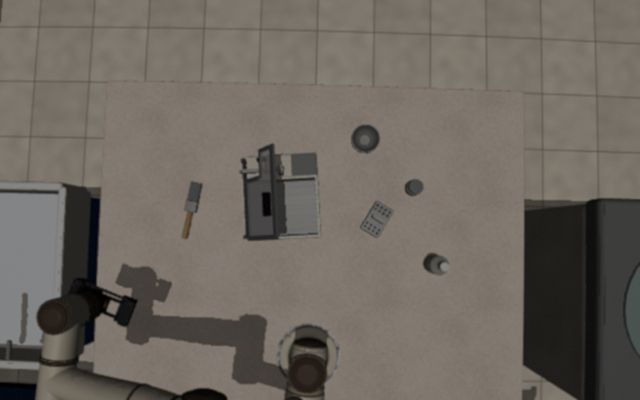

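View pics/scene0.png

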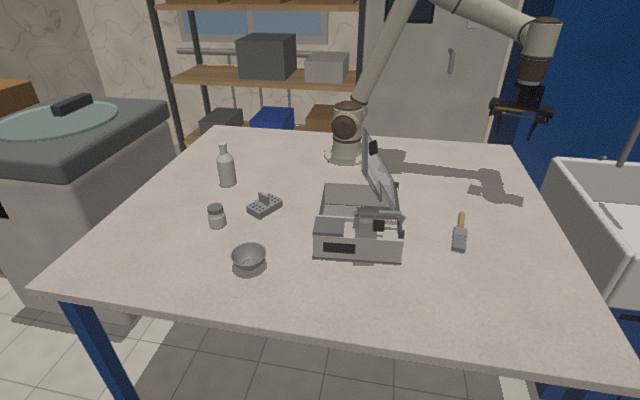

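The top view shows the bath with its axes nearly along the world's: deck at rows 150–175, hinge to the left at cols 245–270, open basin at cols 280–320. The cassette is near (377,219), the jar at (414,187), the bottle at (436,263), the bowl at (365,138) and the brush at (190,210). The scene view agrees.

The move interface can't tilt the tool, so I'll check what the robot object offers and enlarge both views.

```bash
python3 - <<'E'
from station import telemetry, capture, order, r
print([a for a in dir(r) if a[0]!='_'],[a for a in dir(telemetry) if a[0]!='_'])
print({k:getattr(r,k) for k in dir(r) if k[0]!='_' and not callable(getattr(r,k))})
import cv2,pickle,numpy as np
s,D=pickle.load(open('d0.pkl','rb'))
a=cv2.resize(D['top']['color'][110:280,230:460],None,fx=3.4,fy=3.4,interpolation=cv2.INTER_CUBIC)[:,:780]
cv2.imwrite('pics/topc.png',cv2.convertScaleAbs(a,alpha=1.5))
E
cat > h.py <<'E'
import numpy as np,cv2
from scipy.spatial.transform import Rotation
def cam(c,s=None):
    if 'eye' in c: return np.array(c['eye']),np.array(c['attitude'])
    M=np.array(c['mount']);R=np.array(s['ee_rot']);return R@M[:3,3]+s['tcp_pos'],R@M[:3,:3]
def ray(c,uv,s=None):
    K=np.array([[c['fx'],0,c['cx']],[0,c['fy'],c['cy']],[0,0,1.]])
    p=cv2.undistortPoints(np.array(uv,float).reshape(-1,1,2),K,np.array([c['k1'],0,0,0.])).reshape(-1,2)
    e,R=cam(c,s);d=np.c_[p[:,0],-p[:,1],-np.ones(len(p))]@R.T
    return e,d
def plane(c,uv,z,s=None):
    e,d=ray(c,uv,s);return e+d*((z-e[2])/d[:,2])[:,None]
def proj(c,P,s=None):
    e,R=cam(c,s);q=(np.atleast_2d(P)-e)@R;x=q[:,0]/-q[:,2];y=-q[:,1]/-q[:,2]
    f=1+c['k1']*(x*x+y*y);return np.c_[c['cx']+c['fx']*x*f,c['cy']+c['fy']*y*f]
E
python3 - <<'E'
import pickle;from h import *
s,D=pickle.load(open('d0.pkl','rb'));np.set_printoptions(precision=3,suppress=True)
for n,u,z in(('cass',(377,219),.028),('basinR',(319,176),.096),('BR',(319,237),.096),('bottle',(436,263),.1),('jar',(414,187),.07),('bowl',(365,138),.045),('brush',(190,210),.02)): print(n,plane(D['top'],[u],z))
E
```

```text
['PlanningError', 'nose_length'] ['sense']
{'nose_length': 0.0697}
cass [[ 0.477 -0.224  0.028]]
basinR [[ 0.612 -0.021  0.096]]
BR [[ 0.411 -0.026  0.096]]
bottle [[ 0.335 -0.413  0.1  ]]
jar [[ 0.586 -0.342  0.07 ]]
bowl [[ 0.754 -0.176  0.045]]
brush [[0.492 0.422 0.02 ]]
```

View pics/topc.png

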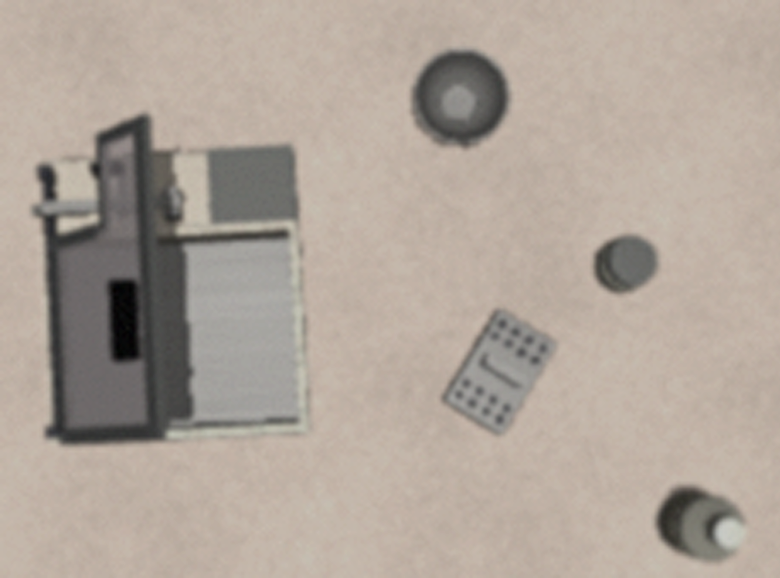

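The enlarged top view gives these crop pixels:
- Bath −y edge: from (295,147) to (305,432).
- Hinge-side edge: near x=45–60.
- Stay bar: sticks out past the lid's cut-out to (33,209).
- Tab: dark, at about (95,168).
- Cassette corners: (500,308), (555,343), (502,433), (443,398).

```bash
python3 - <<'E'
import pickle;from h import *
s,D=pickle.load(open('d0.pkl','rb'));np.set_printoptions(precision=4,suppress=True)
f=lambda *p:[(a/3.4+230-.35,b/3.4+110-.35) for a,b in p]
c=plane(D['top'],f((295,147),(306,432)),.096);print('bath -y edge',c)
v=c[0]-c[1];print('len',np.linalg.norm(v),'yaw',np.degrees(np.arctan2(v[1],v[0])))
ex=v/np.linalg.norm(v);ey=np.array([-ex[1],ex[0],0])
o=c.mean(0)+ey*.125;o[2]=0;print('bath origin',o)
B=lambda P:(P-o)@np.c_[ex,ey,[0,0,1]]
print('bar end',B(plane(D['top'],f((33,205),(33,215),(100,202),(100,214)),.14))*1000)
print('hinge ends black',B(plane(D['top'],f((45,172),(50,432)),.1))*1000)
print('tab',B(plane(D['top'],f((95,168)),.134))*1000)
k=plane(D['top'],f((500,308),(555,343),(502,433),(443,398)),.028);print('cass',k,k.mean(0),[np.linalg.norm(k[i]-k[(i+1)%4]) for i in range(4)])
e=(k[0]+k[1]-k[2]-k[3]);print('cass yaw',np.degrees(np.arctan2(e[1],e[0])))
E
```

```text
bath -y edge [[ 0.6893 -0.0108  0.096 ]
 [ 0.4118 -0.0283  0.096 ]]
len 0.27812497757043547 yaw 3.6198540524208647
bath origin [0.5426 0.1052 0.    ]
bar end [[ 85.9737 125.9251 140.    ]
 [ 76.4279 126.1915 140.    ]
 [ 86.3479  62.1964 140.    ]
 [ 74.8977  62.5462 140.    ]]
hinge ends black [[ 123.2796  119.4445  100.    ]
 [-129.6392  122.0261  100.    ]]
tab [[119.9781  66.6529 134.    ]]
cass [[ 0.5414 -0.2223  0.028 ]
 [ 0.5073 -0.2787  0.028 ]
 [ 0.415  -0.2266  0.028 ]
 [ 0.4489 -0.1663  0.028 ]] [ 0.4781 -0.2235  0.028 ] [np.float64(0.06596903810624313), np.float64(0.10596665286524554), np.float64(0.06918186330386213), np.float64(0.10815739089046564)]
cass yaw -30.343367591104244
```

Sizes agree with the description. Before moving to the cassette, I'll check what the arm does at the edge of its reach, since the interface offers no direct tilt.

drive_tool(series=[[-0.2, -0.5, 0, 0], [-0.34, -0.94, 0, 0], [-0.34, -0.94, 0, 0]])

```text
time_s: 0.52
tcp_pos: [0.2104, 0.7108, 0.2868]
ee_rot: [[0.941, -0.337, -0.001], [-0.337, -0.941, -0.005], [0.001, 0.006, -1.0]]
wrist_force: [-0.0, -0.5, -1.2]
gripper_width: 1.0
```

drive_tool(series=[[-0.2, -0.5, 0, 0], [-0.34, -0.94, 0, 0], [-0.34, -0.94, 0, 0]])

```text
time_s: 0.9
tcp_pos: [0.2099, 0.8308, 0.2824]
ee_rot: [[0.941, -0.337, -0.002], [-0.337, -0.941, -0.009], [0.001, 0.01, -1.0]]
wrist_force: [-0.9, -0.2, -2.5]
gripper_width: 1.001
```

drive_tool(series=[[-0.2, -0.5, 0, 0], [-0.34, -0.94, 0, 0], [-0.34, -0.94, 0, 0], [-0.34, -0.94, 0, 0]])

```text
time_s: 1.4
tcp_pos: [0.2025, 0.9146, 0.2767]
ee_rot: [[0.941, -0.337, 0.006], [-0.337, -0.941, 0.021], [-0.001, -0.022, -1.0]]
wrist_force: [0.1, -0.7, 0.2]
gripper_width: 1.006
```

drive_tool(series=[[-0.2, -0.5, 0, 0], [-0.34, -0.94, 0, 0], [-0.34, -0.94, 0, 0], [-0.34, -0.94, 0, 0], [-0.34, -0.94, 0, 0], [-0.34, -0.94, 0, 0]])

```text
time_s: 2.15
tcp_pos: [0.1846, 0.941, 0.2516]
ee_rot: [[0.941, -0.338, 0.019], [-0.338, -0.938, 0.072], [-0.007, -0.074, -0.997]]
wrist_force: [-0.4, 0.5, -0.4]
gripper_width: 0.999
```

Pushing past the reach limit tilts the tool outward and the tilt persists. This could give the intended tilted approach, so I'll see whether it accumulates.

drive_tool(series=[[-0.83, -0.55, 0, 0], [-0.83, -0.55, 0, 0], [-0.83, -0.55, 0, 0], [-0.83, -0.55, 0, 0], [-0.83, -0.55, 0, 0], [-0.83, -0.55, 0, 0]])

```text
time_s: 2.9
tcp_pos: [0.1072, 0.97, 0.236]
ee_rot: [[0.941, -0.338, 0.027], [-0.339, -0.933, 0.119], [-0.015, -0.121, -0.993]]
wrist_force: [0.9, -0.1, 0.0]
gripper_width: 1.003
```

drive_tool(series=[[-0.83, -0.9, 0, 0], [-0.83, -0.9, 0, 0], [-0.83, -0.9, 0, 0], [-0.83, -0.9, 0, 0], [-0.83, -0.9, 0, 0], [-0.83, -0.9, 0, 0]])

```text
time_s: 3.65
tcp_pos: [0.0446, 0.9926, 0.2172]
ee_rot: [[0.941, -0.336, 0.031], [-0.336, -0.927, 0.166], [-0.027, -0.167, -0.986]]
wrist_force: [0.5, -0.0, 0.2]
gripper_width: 0.997
```

The tilt accumulates and persists, so I can reach about 40° later. I'll get the cassette first at the present ~10° tilt. Checking the joints for the turn range.

```bash
cat >> h.py <<'E'
def go(s,P,az=None,ahead=.051):
    "rows' numbers to bring the point 'ahead' of TCP to P, and turn to bring tool x to azimuth az (deg)"
    R=np.array(s['ee_rot']);d=R.T@(np.array(P)-R[:,2]*ahead-s['tcp_pos'])/.12
    t=0
    if az is not None:
        want=np.array([np.cos(np.radians(az)),np.sin(np.radians(az)),0]);w=R.T@want
        t=np.arctan2(w[1],w[0])/2
    return np.round(d,3),round(float(t),3)
O=np.array([.5426,.1052,0]);YAW=3.62
def bw(p):
    a=np.radians(YAW);return O+np.array([[np.cos(a),-np.sin(a),0],[np.sin(a),np.cos(a),0],[0,0,1]])@np.array(p)/1000
def wb(P):
    a=np.radians(YAW);return np.array([[np.cos(a),np.sin(a),0],[-np.sin(a),np.cos(a),0],[0,0,1]])@(np.array(P)-O)*1000
E
python3 - <<'E'
from station import telemetry;from h import *
s=telemetry.sense();print(s['joints'],s['tcp_pos'])
print(go(s,[.478,-.2235,.30],-120,0))
E
```

```text
[ 97.39120972  69.34095526  80.61535379   2.99170847 -92.02601995
 -26.81169941] [0.04461331 0.99257922 0.21717661]
(array([ 6.786,  8.069, -2.249]), 0.877)
```

drive_tool(series=[[0.85, 1, -0.7, 0], [0.85, 1, -0.7, 0], [0.85, 1, -0.7, 0]])

```text
time_s: 4.03
tcp_pos: [0.0875, 0.8653, 0.2659]
ee_rot: [[0.942, -0.335, 0.032], [-0.335, -0.927, 0.166], [-0.026, -0.167, -0.986]]
wrist_force: [0.3, 1.4, 1.6]
gripper_width: 0.997
```

drive_tool(series=[[0.85, 1, -0.7, 0], [0.85, 1, -0.7, 0], [0.85, 1, -0.7, 0]])

```text
time_s: 4.4
tcp_pos: [0.1412, 0.705, 0.3285]
ee_rot: [[0.941, -0.336, 0.031], [-0.336, -0.927, 0.168], [-0.027, -0.168, -0.985]]
wrist_force: [1.0, 1.1, 0.3]
gripper_width: 1.005
```

drive_tool(series=[[0.85, 1, -0.6, 0], [0.85, 1, -0.6, 0], [0.85, 1, -0.6, 0]])

```text
time_s: 4.78
tcp_pos: [0.1947, 0.5474, 0.3765]
ee_rot: [[0.941, -0.336, 0.032], [-0.336, -0.927, 0.168], [-0.027, -0.169, -0.985]]
wrist_force: [1.1, -0.4, 0.9]
gripper_width: 0.997
```

drive_tool(series=[[0.85, 1, -0.4, 0], [0.85, 1, -0.4, 0], [0.85, 1, -0.4, 0]])

```text
time_s: 5.15
tcp_pos: [0.2487, 0.3936, 0.4008]
ee_rot: [[0.941, -0.336, 0.032], [-0.337, -0.926, 0.168], [-0.027, -0.169, -0.985]]
wrist_force: [0.0, -0.2, 0.1]
gripper_width: 1.003
```

drive_tool(series=[[0.85, 1, -0.4, 0], [0.85, 1, -0.4, 0], [0.85, 1, -0.4, 0]])

```text
time_s: 5.52
tcp_pos: [0.3025, 0.2403, 0.4253]
ee_rot: [[0.941, -0.336, 0.033], [-0.337, -0.926, 0.168], [-0.026, -0.17, -0.985]]
wrist_force: [1.5, 0.4, -0.4]
gripper_width: 0.999
```

drive_tool(series=[[0.85, 1, -0.2, 0], [0.85, 1, -0.2, 0], [0.85, 1, -0.2, 0]])

```text
time_s: 5.9
tcp_pos: [0.3574, 0.0908, 0.4258]
ee_rot: [[0.941, -0.337, 0.034], [-0.338, -0.926, 0.167], [-0.025, -0.168, -0.985]]
wrist_force: [0.1, 1.0, 0.1]
gripper_width: 1.001
```

drive_tool(series=[[0.85, 1, 0.2, 0.3], [0.85, 1, 0.2, 0.3], [0.85, 1, 0.2, 0.3], [0.85, 1, 0.2, 0.3]])

```text
time_s: 6.4
tcp_pos: [0.414, -0.0503, 0.3776]
ee_rot: [[0.582, -0.813, 0.03], [-0.805, -0.57, 0.165], [-0.117, -0.12, -0.986]]
wrist_force: [1.0, 0.4, 0.4]
gripper_width: 1.0
```

```bash
python3 - <<'E'
from station import telemetry;from h import *
s=telemetry.sense();print(s['joints'],s['tcp_pos'])
print(go(s,[.478,-.2235,.30],-120,0))
E
```

```text
[  9.8583238   -2.16356168 -14.28941746  -9.37577938 -74.7150126
  27.81926702] [ 0.4140113  -0.05031807  0.37762279]
(array([1.547, 0.467, 0.416]), 0.573)
```

drive_tool(series=[[0.8, 0.25, 0.2, 0.3], [0.8, 0.25, 0.2, 0.3], [0.8, 0.25, 0.2, 0.3], [0.8, 0.25, 0.2, 0.3]])

```text
time_s: 6.9
tcp_pos: [0.4467, -0.1391, 0.3401]
ee_rot: [[0.025, -0.999, 0.031], [-0.986, -0.019, 0.165], [-0.164, -0.035, -0.986]]
wrist_force: [0.3, -0.9, 0.1]
gripper_width: 0.996
```

```bash
python3 - <<'E'
from station import telemetry;from h import *
s=telemetry.sense()
print(go(s,[.478,-.2235,.28],-120,0))
E
```

```text
(array([ 0.782, -0.229,  0.386]), 0.275)
```

drive_tool(series=[[0.78, -0.23, 0.39, 0.275], [0.78, -0.23, 0.39, 0.275], [0.78, -0.23, 0.39, 0.275], [0.78, -0.23, 0.39, 0.275]])

```text
time_s: 7.4
tcp_pos: [0.4785, -0.2227, 0.2795]
ee_rot: [[-0.497, -0.867, 0.031], [-0.853, 0.495, 0.165], [-0.159, 0.055, -0.986]]
wrist_force: [-0.1, -0.6, -0.5]
gripper_width: 1.002
```

```bash
python3 - <<'E'
from station import telemetry,capture;from h import *;import pickle
s=telemetry.sense();c=capture('wrist');pickle.dump((s,c),open('d1.pkl','wb'))
print(s['tcp_pos'],s['joints']);cv2.imwrite('pics/w1.png',c['color'])
print(proj(c,[[.478,-.2235,.062],[.478,-.2235,.028]],s))
E
```

```text
[ 0.47849013 -0.22268413  0.2794813 ] [-12.10876225  14.38381849  -9.11639234 -10.50569191 -67.08755027
 -13.69615112]
[[303.32079244 156.87769919]
 [302.74131267 148.72170194]]
```

View pics/w1.png

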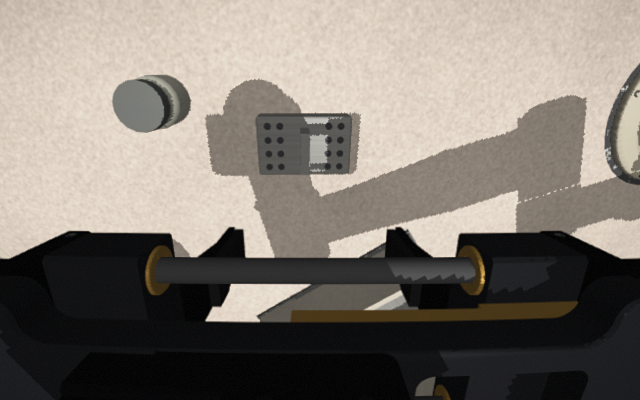

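The wrist view shows the cassette top as a rectangle with corners (257,113), (351,114), (352,174), (258,174), and its blade near (305,130–165). The jar is clear at (140,103).

```bash
python3 - <<'E'
from h import *;import pickle
s,c=pickle.load(open('d1.pkl','rb'));np.set_printoptions(precision=4,suppress=True)
k=plane(c,[(257,113),(351.5,114),(352,174.5),(258,174.5)],.028,s)
print(k.mean(0),[np.linalg.norm(k[i]-k[(i+1)%4]).round(4) for i in range(4)])
e=k[1]+k[2]-k[0]-k[3];print('x axis az',np.degrees(np.arctan2(e[1],e[0])))
P=k.mean(0);az=np.degrees(np.arctan2(e[1],e[0]))+90
P[2]=.047;print(go(s,P+[0,0,.06],az), go(s,P,az))
E
```

```text
[ 0.4735 -0.2257  0.028 ] [np.float64(0.1062), np.float64(0.073), np.float64(0.1153), np.float64(0.0727)]
x axis az 149.1607376263964
(array([ 0.27 , -0.056,  0.986]), 0.01) (array([ 0.349, -0.084,  1.479]), 0.01)
```

drive_tool(series=[[0.27, -0.06, 0.98, 0.01], [0.27, -0.06, 0.98, 0.01], [0.27, -0.06, 0.98, 0.01]], fingers=40)

```text
time_s: 7.82
tcp_pos: [0.47, -0.2328, 0.1551]
ee_rot: [[-0.515, -0.857, 0.023], [-0.843, 0.511, 0.168], [-0.156, 0.067, -0.986]]
wrist_force: [-0.2, -0.2, 0.6]
gripper_width: 0.748
```

```bash
python3 - <<'E'
from station import telemetry;from h import *
s=telemetry.sense();print(s['tcp_pos'],s['gripper_width'],go(s,[.4755,-.225,.053]))
E
```

```text
[ 0.46996497 -0.23282397  0.15507334] 0.7475868554600629 (array([ 0.054, -0.064,  0.425]), 0.0)
```

drive_tool(series=[[0.05, -0.06, 0.2, 0], [0.05, -0.06, 0.43, 0], [0.05, -0.06, 0.43, 0]])

```text
time_s: 8.2
tcp_pos: [0.478, -0.2337, 0.1072]
ee_rot: [[-0.512, -0.858, 0.032], [-0.844, 0.51, 0.165], [-0.158, 0.058, -0.986]]
wrist_force: [-0.4, -0.0, -0.2]
gripper_width: 0.48
```

drive_tool(series=[[0, 0, 0, 0], [0, 0, 0, 0], [0, 0, 0, 0], [0, 0, 0, 0]], fingers=0)

```text
time_s: 8.7
tcp_pos: [0.477, -0.2338, 0.1065]
ee_rot: [[-0.514, -0.857, 0.031], [-0.843, 0.512, 0.165], [-0.158, 0.059, -0.986]]
wrist_force: [-2.2, 3.1, 11.1]
gripper_width: 0.123
```

drive_tool(series=[[-0.08, 0.03, -0.45, 0], [-0.15, 0.06, -0.95, 0], [-0.15, 0.06, -0.95, 0]])

```text
time_s: 9.07
tcp_pos: [0.479, -0.2348, 0.2265]
ee_rot: [[-0.512, -0.858, 0.042], [-0.844, 0.512, 0.161], [-0.16, 0.047, -0.986]]
wrist_force: [0.4, 0.6, -2.8]
gripper_width: 0.111
```

```bash
python3 - <<'E'
from station import telemetry;from h import *
s=telemetry.sense();print(s['tcp_pos'],s['gripper_width'],go(s,bw([-37.5,-58,220])),bw([-37.5,-58,220]))
E
```

```text
[ 0.47899624 -0.23484626  0.22647504] 0.11126879531983563 (array([-2.086,  0.977,  0.015]), 0.0) [0.50883688 0.04494802 0.22      ]
```

drive_tool(series=[[-0.4, 0.2, -0.3, 0], [-0.8, 0.35, -0.35, 0], [-0.8, 0.35, -0.35, 0]])

```text
time_s: 9.45
tcp_pos: [0.489, -0.1358, 0.2806]
ee_rot: [[-0.511, -0.859, 0.031], [-0.845, 0.509, 0.166], [-0.159, 0.059, -0.986]]
wrist_force: [-0.1, -0.3, -3.4]
gripper_width: 0.114
```

drive_tool(series=[[-0.4, 0.2, 0, -0.1], [-0.8, 0.4, 0, -0.22], [-0.8, 0.4, 0, -0.22], [-0.8, 0.4, 0, -0.22]])

```text
time_s: 9.95
tcp_pos: [0.4964, -0.0328, 0.2966]
ee_rot: [[-0.102, -0.994, 0.027], [-0.981, 0.105, 0.165], [-0.167, -0.01, -0.986]]
wrist_force: [0.6, 0.0, -1.9]
gripper_width: 0.113
```

```bash
python3 - <<'E'
from station import telemetry,capture;from h import *;import pickle
s=telemetry.sense();g=s['tcp_pos']+.051*s['ee_rot'][:,2];print(s['tcp_pos'],s['gripper_width'],s['ee_rot'],wb(g),go(s,bw([-37.5,-58,200])))
c=capture('wrist');t=capture('top');pickle.dump((s,c,t),open('d2.pkl','wb'));
a=cv2.resize(t['color'][120:260,220:360],(560,560),interpolation=cv2.INTER_CUBIC)
cv2.imwrite('pics/w2.png',cv2.convertScaleAbs(c['color'],alpha=1.3));cv2.imwrite('pics/t2.png',a)
E
```

```text
[ 0.49638951 -0.03279746  0.29656374] 0.11286346923458855 [[-0.10176461 -0.99443372  0.02730458]
 [-0.98066894  0.10489156  0.16518535]
 [-0.1671299  -0.00996674 -0.98588451]] [ -52.90962541 -126.48472091  246.28362988] (array([-0.511, -0.027,  0.478]), 0.0)
```

View pics/w2.png

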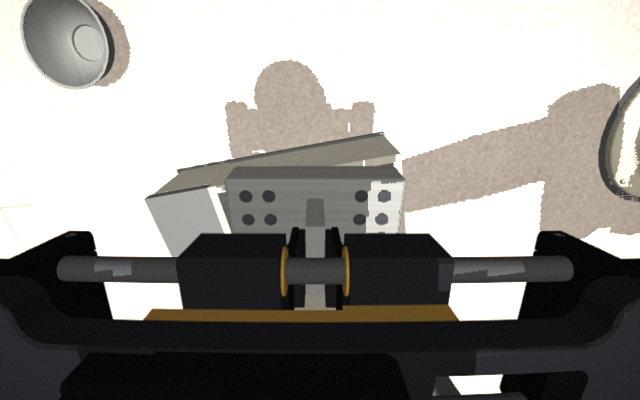

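The cassette hangs squarely in the jaws. The bath's −y wall shows its top corners at about (150,198) and (398,153), and the foot edge from (178,170) to (385,133).

```bash
python3 - <<'E'
from h import *;import pickle
s,c,t=pickle.load(open('d2.pkl','rb'));np.set_printoptions(precision=4,suppress=True)
k=plane(c,[(150,198),(398.5,153)],.096,s);v=k[0]-k[1];print(k,np.linalg.norm(v),np.degrees(np.arctan2(v[1],v[0])));print([wb(x) for x in k])
k=plane(c,[(178,170),(385,133)],0,s);v=k[0]-k[1];print(k,np.linalg.norm(v),np.degrees(np.arctan2(v[1],v[0])));print([wb(x) for x in k])
# cassette far-top edge corners in view
print(proj(c,[bw([140,-125,96]),bw([-140,-125,96])],s))
E
```

```text
[[ 0.6828 -0.0097  0.096 ]
 [ 0.4133 -0.0325  0.096 ]] 0.27046870223802216 4.85376078537512
[array([ 132.6837, -123.4882,   96.    ]), array([-137.7223, -129.3118,   96.    ])]
[[ 0.6945 -0.0095  0.    ]
 [ 0.4064 -0.0312  0.    ]] 0.2889255881081241 4.30837289775583
[array([ 144.3369, -124.0762,    0.    ]), array([-144.5679, -127.5474,    0.    ])]
[[143.4175 197.7576]
 [400.9574 156.7353]]
```

drive_tool(series=[[-0.45, -0.02, 0.2, 0], [-0.51, -0.03, 0.48, 0], [-0.51, -0.03, 0.48, 0]])

```text
time_s: 10.42
tcp_pos: [0.5071, 0.0359, 0.2488]
ee_rot: [[-0.103, -0.994, 0.023], [-0.981, 0.105, 0.164], [-0.165, -0.006, -0.986]]
wrist_force: [0.2, -0.3, -2.4]
gripper_width: 0.113
```

```bash
sed -i 's/YAW=3.62/YAW=4.1/' h.py; python3 - <<'E'
from station import telemetry;from h import *
s=telemetry.sense();print(wb(s['tcp_pos']+.051*s['ee_rot'][:,2]),go(s,bw([-37.5,-60,100])),go(s,bw([-37.5,-60,72])))
E
```

```text
[-38.61279068 -58.37986909 198.49057485] (array([ 0.147, -0.006,  0.808]), 0.0) (array([ 0.186, -0.005,  1.038]), 0.0)
```

drive_tool(series=[[0.08, 0, 0.4, 0], [0.15, 0, 0.81, 0], [0.16, 0, 0.9, 0], [0.18, 0, 0.98, 0], [0.18, 0, 1.0, 0]])

```text
time_s: 11.05
tcp_pos: [0.5111, 0.0348, 0.1311]
ee_rot: [[-0.101, -0.994, 0.033], [-0.981, 0.105, 0.166], [-0.168, -0.016, -0.986]]
wrist_force: [-1.0, -0.1, -1.5]
gripper_width: 0.11
```

drive_tool(series=[[0.005, 0, 0.03, 0], [0.01, 0, 0.05, 0], [0.01, 0, 0.05, 0]])

```text
time_s: 11.42
tcp_pos: [0.5102, 0.0348, 0.124]
ee_rot: [[-0.1, -0.994, 0.031], [-0.981, 0.104, 0.165], [-0.168, -0.014, -0.986]]
wrist_force: [-0.1, 0.5, -1.8]
gripper_width: 0.11
```

drive_tool(series=[[0.005, 0, 0.03, 0], [0.007, 0, 0.045, 0], [0.007, 0, 0.045, 0]])

```text
time_s: 11.8
tcp_pos: [0.5107, 0.035, 0.119]
ee_rot: [[-0.1, -0.994, 0.031], [-0.981, 0.104, 0.165], [-0.168, -0.014, -0.986]]
wrist_force: [-0.5, -0.9, 3.0]
gripper_width: 0.112
```

Contact: the force rose from about −2 to +3 N. Releasing.

drive_tool(series=[[0, 0, 0, 0], [0, 0, 0, 0], [0, 0, 0, 0], [0, 0, 0, 0]], fingers=36)

```text
time_s: 12.3
tcp_pos: [0.5102, 0.0348, 0.1182]
ee_rot: [[-0.101, -0.994, 0.031], [-0.981, 0.104, 0.165], [-0.168, -0.014, -0.986]]
wrist_force: [0.3, 0.8, 0.0]
gripper_width: 0.402
```

drive_tool(series=[[0, 0, -0.2, 0], [0, 0, -0.6, 0], [0, 0, -1, 0], [0, 0, -1, 0]])

```text
time_s: 12.8
tcp_pos: [0.5084, 0.0149, 0.2408]
ee_rot: [[-0.099, -0.994, 0.04], [-0.98, 0.105, 0.167], [-0.17, -0.023, -0.985]]
wrist_force: [-0.6, -0.4, -0.2]
gripper_width: 0.414
```

```bash
python3 - <<'E'
from station import telemetry,capture;from h import *;import pickle
s=telemetry.sense();c=capture('wrist');t=capture('scene');pickle.dump((s,c,t),open('d3.pkl','wb'));print(s['joints'],s['gripper_width'])
a=cv2.resize(t['color'][120:270,300:420],(400,500),interpolation=cv2.INTER_CUBIC)
b=cv2.convertScaleAbs(c['color'],alpha=1.3)[:250,130:530]
b=cv2.copyMakeBorder(b,0,250,0,0,cv2.BORDER_CONSTANT)
cv2.imwrite('pics/m3.png',np.hstack([a,b]))
E
```

```text
[ 15.50875664  12.72159581 -17.51584385 -10.50378141 -55.38607706
 -15.75000078] 0.4135549964140199
```

View pics/m3.png

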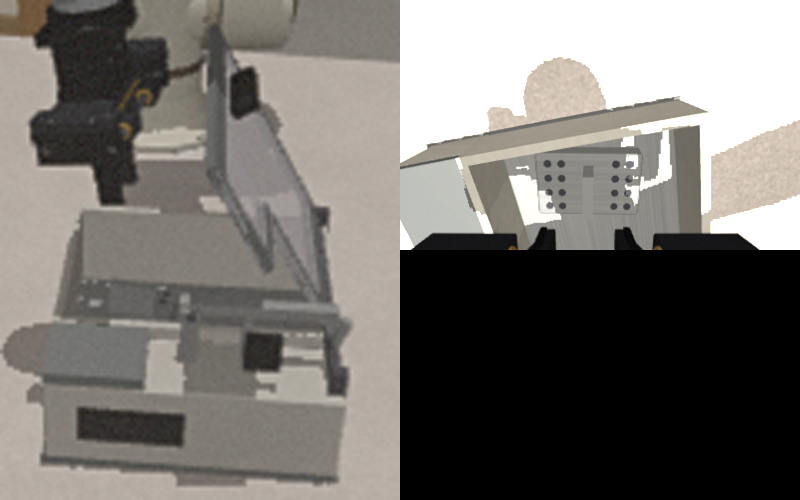

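The cassette lies flat on the basin floor with the jaws clear; in the wrist crop its outline is a straight rectangle around (588,180). Next I go back to the reach limit on the +y side to tilt the tool for the tab.

drive_tool(series=[[-0.1, 0.5, -0.6, 0], [-0.13, 0.85, -1, 0], [-0.13, 0.85, -1, 0]])

```text
time_s: 13.28
tcp_pos: [0.4016, 0.0212, 0.3568]
ee_rot: [[-0.1, -0.995, 0.031], [-0.981, 0.104, 0.165], [-0.168, -0.013, -0.986]]
wrist_force: [0.6, 0.6, -0.3]
gripper_width: 0.414
```

drive_tool(series=[[-1, 0.6, -0.45, 0], [-1, 0.6, -0.45, 0], [-1, 0.6, -0.45, 0]])

```text
time_s: 13.65
tcp_pos: [0.3406, 0.1391, 0.4289]
ee_rot: [[-0.097, -0.995, 0.031], [-0.981, 0.101, 0.166], [-0.168, -0.014, -0.986]]
wrist_force: [0.4, -0.2, -0.4]
gripper_width: 0.412
```

drive_tool(series=[[-0.95, 0.52, 0.15, 0], [-0.95, 0.52, 0.15, 0]])

```text
time_s: 13.9
tcp_pos: [0.2929, 0.2542, 0.4278]
ee_rot: [[-0.101, -0.994, 0.03], [-0.981, 0.105, 0.164], [-0.166, -0.013, -0.986]]
wrist_force: [1.2, -0.3, 0.5]
gripper_width: 0.413
```

drive_tool(series=[[-1, 0.8, 0.3, 0], [-1, 0.8, 0.3, 0], [-1, 0.8, 0.3, 0]])

```text
time_s: 14.28
tcp_pos: [0.2097, 0.3885, 0.4097]
ee_rot: [[-0.098, -0.995, 0.029], [-0.982, 0.101, 0.161], [-0.163, -0.013, -0.987]]
wrist_force: [0.3, -1.1, -0.2]
gripper_width: 0.418
```

drive_tool(series=[[-1, 0.8, 0.3, 0], [-1, 0.8, 0.3, 0], [-1, 0.8, 0.3, 0]])

```text
time_s: 14.65
tcp_pos: [0.1275, 0.5221, 0.3922]
ee_rot: [[-0.099, -0.995, 0.03], [-0.982, 0.102, 0.16], [-0.162, -0.014, -0.987]]
wrist_force: [0.5, -0.2, -0.6]
gripper_width: 0.415
```

drive_tool(series=[[-1, 0.8, 0.3, 0], [-1, 0.8, 0.3, 0], [-1, 0.8, 0.3, 0]])

```text
time_s: 15.02
tcp_pos: [0.0451, 0.6558, 0.3745]
ee_rot: [[-0.099, -0.995, 0.031], [-0.982, 0.103, 0.159], [-0.162, -0.015, -0.987]]
wrist_force: [-0.1, 0.4, -0.6]
gripper_width: 0.414
```

drive_tool(series=[[-1, 0.8, 0.2, 0], [-1, 0.8, 0.2, 0], [-1, 0.8, 0.2, 0]])

```text
time_s: 15.4
tcp_pos: [-0.0378, 0.7875, 0.3685]
ee_rot: [[-0.099, -0.995, 0.031], [-0.982, 0.103, 0.159], [-0.161, -0.015, -0.987]]
wrist_force: [0.3, -0.4, -0.1]
gripper_width: 0.412
```

drive_tool(series=[[-1, 0.7, 0.2, 0], [-1, 0.7, 0.2, 0], [-1, 0.7, 0.2, 0]])

```text
time_s: 15.78
tcp_pos: [-0.1081, 0.9175, 0.3638]
ee_rot: [[-0.099, -0.995, 0.032], [-0.982, 0.103, 0.16], [-0.162, -0.015, -0.987]]
wrist_force: [-0.6, 2.5, -0.5]
gripper_width: 0.414
```

drive_tool(series=[[-1, 0.1, 0, 0], [-1, 0.1, 0, 0], [-1, 0.1, 0, 0], [-1, 0.1, 0, 0]])

```text
time_s: 16.27
tcp_pos: [-0.0964, 0.9482, 0.3538]
ee_rot: [[-0.1, -0.995, 0.028], [-0.971, 0.103, 0.216], [-0.218, -0.006, -0.976]]
wrist_force: [-0.7, -0.0, 0.4]
gripper_width: 0.416
```

drive_tool(series=[[-1, 0.1, -0.6, 0], [-1, 0.1, -0.6, 0], [-1, 0.1, -0.6, 0], [-1, 0.1, -0.6, 0]])

```text
time_s: 16.77
tcp_pos: [-0.0884, 0.9426, 0.3908]
ee_rot: [[-0.098, -0.995, 0.026], [-0.96, 0.102, 0.26], [-0.261, 0.0, -0.965]]
wrist_force: [-0.6, 0.6, -0.1]
gripper_width: 0.413
```

```bash
python3 - <<'E'
from station import telemetry
print(telemetry.sense()['joints'])
E
```

```text
[ 106.46494757   59.17201567   80.65368455    5.71539903  -97.38933257
 -110.86113059]
```

drive_tool(series=[[-1, 0.3, 0, 0], [-1, 0.3, 0, 0]])

```text
time_s: 17.02
tcp_pos: [-0.0995, 0.9606, 0.3752]
ee_rot: [[-0.096, -0.995, 0.025], [-0.948, 0.099, 0.301], [-0.302, 0.006, -0.953]]
wrist_force: [0.3, 0.3, -0.6]
gripper_width: 0.411
```

drive_tool(series=[[-1, 0.3, 0.5, 0], [-1, 0.3, 0.5, 0]])

```text
time_s: 17.27
tcp_pos: [-0.1084, 0.9924, 0.3278]
ee_rot: [[-0.095, -0.995, 0.022], [-0.935, 0.097, 0.34], [-0.341, 0.011, -0.94]]
wrist_force: [-0.1, 0.9, -0.7]
gripper_width: 0.419
```

drive_tool(series=[[-1, 0.3, 0, 0], [-1, 0.3, 0, 0], [-1, 0.3, 0, 0], [-1, 0.3, 0, 0], [-1, 0.3, 0, 0], [-1, 0.3, 0, 0]])

```text
time_s: 18.02
tcp_pos: [-0.1188, 1.004, 0.3296]
ee_rot: [[-0.095, -0.995, 0.019], [-0.916, 0.095, 0.389], [-0.389, 0.019, -0.921]]
wrist_force: [-0.4, 0.1, -0.2]
gripper_width: 0.413
```

drive_tool(series=[[-1, 0.5, 0, 0], [-1, 0.5, 0, 0]])

```text
time_s: 18.27
tcp_pos: [-0.1438, 1.0118, 0.3314]
ee_rot: [[-0.094, -0.995, 0.015], [-0.898, 0.091, 0.431], [-0.43, 0.027, -0.902]]
wrist_force: [1.1, -0.4, 0.8]
gripper_width: 0.417
```

drive_tool(series=[[-1, 0.5, 0, 0], [-1, 0.5, 0, 0]])

```text
time_s: 18.52
tcp_pos: [-0.1665, 1.0176, 0.3375]
ee_rot: [[-0.093, -0.996, 0.009], [-0.878, 0.086, 0.472], [-0.47, 0.036, -0.882]]
wrist_force: [0.3, -0.1, -0.1]
gripper_width: 0.411
```

drive_tool(series=[[-1, 0.5, 0, 0], [-1, 0.5, 0, 0]])

```text
time_s: 18.77
tcp_pos: [-0.1873, 1.022, 0.3476]
ee_rot: [[-0.093, -0.996, 0.003], [-0.854, 0.081, 0.513], [-0.511, 0.045, -0.858]]
wrist_force: [-1.2, -0.3, 0.2]
gripper_width: 0.417
```

drive_tool(series=[[-1, 0.5, 0, 0], [-1, 0.5, 0, 0]])

```text
time_s: 19.02
tcp_pos: [-0.2066, 1.0245, 0.3608]
ee_rot: [[-0.093, -0.996, -0.004], [-0.83, 0.075, 0.552], [-0.55, 0.055, -0.834]]
wrist_force: [0.4, 1.1, 0.4]
gripper_width: 0.414
```

drive_tool(series=[[-1, 0.5, 0, 0], [-1, 0.5, 0, 0]])

```text
time_s: 19.27
tcp_pos: [-0.2245, 1.0255, 0.3767]
ee_rot: [[-0.093, -0.996, -0.012], [-0.805, 0.068, 0.59], [-0.586, 0.064, -0.807]]
wrist_force: [0.5, -0.6, 0.7]
gripper_width: 0.416
```

drive_tool(series=[[-1, 0.5, 0, 0], [-1, 0.5, 0, 0]])

```text
time_s: 19.52
tcp_pos: [-0.2411, 1.0249, 0.3953]
ee_rot: [[-0.094, -0.995, -0.02], [-0.778, 0.061, 0.626], [-0.622, 0.074, -0.78]]
wrist_force: [0.1, 0.1, -0.3]
gripper_width: 0.414
```

Tilt is now 38.7° towards bath +y. Computing the route to the tab.

```bash
cat > p.py <<'E'
from station import telemetry;from h import *
np.set_printoptions(precision=3,suppress=True)
s=telemetry.sense();R=s['ee_rot'];zb=R.T
P=bw([122,47,122])
print('j',s['joints'],'grasp bath',wb(s['tcp_pos']+.051*R[:,2]))
for back in(.1,0): print(back,go(s,P-R[:,2]*back,-85.9),'world',P-R[:,2]*(back+.051))
W=bw([122,47,122])-R[:,2]*.151;W[2]=.46;print('via',W,go(s,W,ahead=0))
E
python3 p.py
```

```text
j [ 114.877   63.271   80.624   14.979  -71.508 -120.024] grasp bath [-714.673 1005.242  355.486]
0.1 (array([ 6.309, -8.09 , -4.137]), -0.085) world [0.664 0.066 0.24 ]
0 (array([ 6.309, -8.09 , -3.304]), -0.085) world [0.662 0.129 0.162]
via [0.664 0.066 0.46 ] (array([ 5.169, -7.953, -5.569]), 0.0)
```

drive_tool(series=[[0.65, -1, -0.8, 0], [0.65, -1, -0.8, 0], [0.65, -1, -0.8, 0]])

```text
time_s: 19.9
tcp_pos: [-0.156, 0.9323, 0.4086]
ee_rot: [[-0.093, -0.995, -0.02], [-0.779, 0.06, 0.624], [-0.62, 0.073, -0.781]]
wrist_force: [0.7, 1.5, 2.0]
gripper_width: 0.413
```

drive_tool(series=[[0.65, -1, -0.8, 0], [0.65, -1, -0.8, 0], [0.65, -1, -0.8, 0]])

```text
time_s: 20.27
tcp_pos: [-0.0402, 0.8028, 0.4293]
ee_rot: [[-0.095, -0.995, -0.019], [-0.777, 0.062, 0.626], [-0.622, 0.074, -0.78]]
wrist_force: [0.0, 0.4, 1.5]
gripper_width: 0.415
```

drive_tool(series=[[0.65, -1, -0.8, 0], [0.65, -1, -0.8, 0], [0.65, -1, -0.8, 0]])

```text
time_s: 20.65
tcp_pos: [0.0733, 0.6749, 0.4467]
ee_rot: [[-0.095, -0.995, -0.019], [-0.777, 0.062, 0.626], [-0.622, 0.074, -0.78]]
wrist_force: [0.0, 0.4, 0.1]
gripper_width: 0.415
```

drive_tool(series=[[0.65, -1, -0.8, 0], [0.65, -1, -0.8, 0], [0.65, -1, -0.8, 0]])

```text
time_s: 21.02
tcp_pos: [0.1869, 0.5469, 0.4644]
ee_rot: [[-0.094, -0.995, -0.019], [-0.777, 0.062, 0.626], [-0.622, 0.073, -0.779]]
wrist_force: [0.7, -0.6, 1.4]
gripper_width: 0.42
```

drive_tool(series=[[0.65, -1, -0.6, 0], [0.65, -1, -0.6, 0], [0.65, -1, -0.6, 0]])

```text
time_s: 21.4
tcp_pos: [0.3006, 0.4338, 0.4634]
ee_rot: [[-0.095, -0.995, -0.017], [-0.777, 0.063, 0.626], [-0.622, 0.072, -0.779]]
wrist_force: [1.0, 0.1, -0.3]
gripper_width: 0.412
```

```bash
python3 p.py
```

```text
j [ 64.081  -2.912  -5.583 -21.01  -53.726 -61.779] grasp bath [-216.448  377.022  423.621]
0.1 (array([ 3.254, -3.339, -0.517]), -0.086) world [0.663 0.066 0.24 ]
0 (array([ 3.254, -3.339,  0.316]), -0.086) world [0.662 0.129 0.162]
via [0.663 0.066 0.46 ] (array([ 2.112, -3.206, -1.948]), 0.0)
```

drive_tool(series=[[0.7, -1, -0.7, 0], [0.7, -1, -0.7, 0], [0.7, -1, -0.7, 0]])

```text
time_s: 21.78
tcp_pos: [0.4137, 0.3086, 0.4676]
ee_rot: [[-0.094, -0.995, -0.017], [-0.778, 0.063, 0.625], [-0.621, 0.072, -0.78]]
wrist_force: [-0.2, 0.5, 0.1]
gripper_width: 0.412
```

drive_tool(series=[[0.7, -1, -0.65, 0], [0.7, -1, -0.65, 0], [0.7, -1, -0.65, 0]])

```text
time_s: 22.15
tcp_pos: [0.527, 0.1869, 0.4667]
ee_rot: [[-0.095, -0.995, -0.017], [-0.779, 0.064, 0.624], [-0.62, 0.073, -0.781]]
wrist_force: [0.4, 1.3, -0.3]
gripper_width: 0.415
```

drive_tool(series=[[0.8, -1, -0.55, 0], [0.8, -1, -0.55, 0], [0.8, -1, -0.55, 0]])

```text
time_s: 22.52
tcp_pos: [0.6385, 0.0637, 0.4489]
ee_rot: [[-0.096, -0.995, -0.018], [-0.779, 0.064, 0.624], [-0.62, 0.074, -0.781]]
wrist_force: [0.2, 0.9, -0.2]
gripper_width: 0.417
```

```bash
python3 p.py
```

```text
j [  3.646  21.387  27.729 -38.684 -93.734 -12.313] grasp bath [ 94.072 -16.489 409.077]
0.1 (array([ 1.04 , -0.336,  1.372]), -0.086) world [0.664 0.067 0.24 ]
0 (array([ 1.04 , -0.336,  2.205]), -0.086) world [0.662 0.129 0.162]
via [0.664 0.067 0.46 ] (array([-0.096, -0.2  , -0.061]), 0.0)
```

drive_tool(series=[[0.5, -0.2, 0, -0.08], [1, -0.34, 0, -0.086], [1, -0.34, 0, -0.086]])

```text
time_s: 22.9
tcp_pos: [0.6664, -0.0331, 0.3669]
ee_rot: [[0.068, -0.997, -0.024], [-0.778, -0.068, 0.624], [-0.624, -0.024, -0.781]]
wrist_force: [0.1, 0.6, 0.3]
gripper_width: 0.411
```

drive_tool(series=[[0, 0, 0.5, 0], [0, 0, 0.9, 0], [0, 0, 0.9, 0]])

```text
time_s: 23.28
tcp_pos: [0.6629, 0.0404, 0.2856]
ee_rot: [[0.077, -0.997, -0.026], [-0.777, -0.076, 0.625], [-0.625, -0.028, -0.78]]
wrist_force: [0.8, -0.4, 0.7]
gripper_width: 0.413
```

```bash
python3 p.py; python3 - <<'E'
from station import telemetry,capture;from h import *;import pickle
s=telemetry.sense();c=capture('wrist');t=capture('scene');pickle.dump((s,c,t),open('d4.pkl','wb'))
a=cv2.resize(t['color'][140:270,300:430],(400,400),interpolation=cv2.INTER_CUBIC)
cv2.imwrite('pics/m4.png',np.hstack([cv2.convertScaleAbs(c['color'],alpha=1.2)[:,120:520],a]))
print(proj(c,[bw(p) for p in([122,70,134],[122,40,134],[122,40,102],[122,70,102],[85,-5,137])],s)-[120,0])
print((proj(t,[bw(p) for p in([127,70,134],[127,40,134],[127,40,102],[127,70,102])])-[300,140])*400/130)
E
```

```text
j [  1.396  28.964  17.266 -39.21  -81.483  10.686] grasp bath [116.316 -41.398 245.831]
0.1 (array([ 0.071, -0.022,  0.433]), 0.003) world [0.665 0.066 0.24 ]
0 (array([ 0.071, -0.022,  1.267]), 0.003) world [0.662 0.129 0.162]
via [0.665 0.066 0.46 ] (array([-1.075, -0.073, -0.998]), 0.0)
[[191.60345326 204.99670196]
 [191.48092368 188.19034017]
 [192.48417484 164.78054848]
 [192.52561044 182.33935974]
 [233.22378205 160.4366711 ]]
[[260.10868434 253.30097677]
 [225.28487315 251.04855233]
 [222.55561535 280.13424743]
 [256.75832554 282.43811949]]
```

View pics/m4.png

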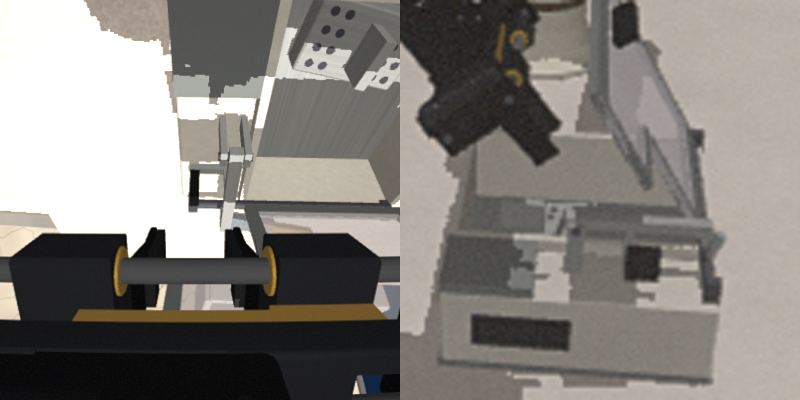

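The wrist view shows the tab as the black bar at cols 189–199, rows 168–210, about 2 px from the prediction. The scene crop also matches (tab at 225–260, 246–282 against 222–260, 251–282). So the bath pose is good to about 2 mm, and the jaws have to be narrowed to 22 mm to fit between tab and bar.

```bash
sed -i 's/bw(\[122,47,122\])/bw([121,55,129])/' p.py; python3 p.py
```

```text
j [  1.235  28.82   17.604 -39.089 -81.51   10.695] grasp bath [118.372 -44.034 249.699]
0.1 (array([-0.019,  0.012,  0.468]), 0.002) world [0.662 0.075 0.247]
0 (array([-0.019,  0.012,  1.301]), 0.002) world [0.66  0.137 0.169]
via [0.662 0.075 0.46 ] (array([-1.124, -0.052, -0.92 ]), 0.0)
```

drive_tool(series=[[-0.02, 0.01, 0.3, 0], [-0.02, 0.01, 0.6, 0], [-0.02, 0.01, 0.65, 0], [-0.02, 0.01, 0.65, 0], [-0.02, 0.01, 0.65, 0]], fingers=22)

```text
time_s: 24.0
tcp_pos: [0.6625, 0.0869, 0.2304]
ee_rot: [[0.079, -0.997, -0.016], [-0.778, -0.072, 0.624], [-0.623, -0.037, -0.781]]
wrist_force: [-0.5, -0.8, 0.5]
gripper_width: 0.254
```

```bash
python3 p.py; python3 - <<'E'
from station import telemetry,capture;from h import *;import pickle
s=telemetry.sense();c=capture('wrist');pickle.dump((s,c),open('d5.pkl','wb'));print(s['gripper_width']*87)
a=cv2.resize(c['color'][150:300,240:400],(640,600),interpolation=cv2.INTER_CUBIC)
cv2.imwrite('pics/m5.png',cv2.convertScaleAbs(a,alpha=1.3))
E
```

```text
j [  5.247  30.829  12.638 -40.491 -73.546  12.154] grasp bath [119.715   4.928 190.591]
0.1 (array([-0.006,  0.008, -0.172]), 0.0) world [0.662 0.075 0.247]
0 (array([-0.006,  0.008,  0.661]), 0.0) world [0.66  0.137 0.169]
via [0.662 0.075 0.46 ] (array([-1.112, -0.058, -1.559]), 0.0)
22.12071455615409
```

View pics/m5.png

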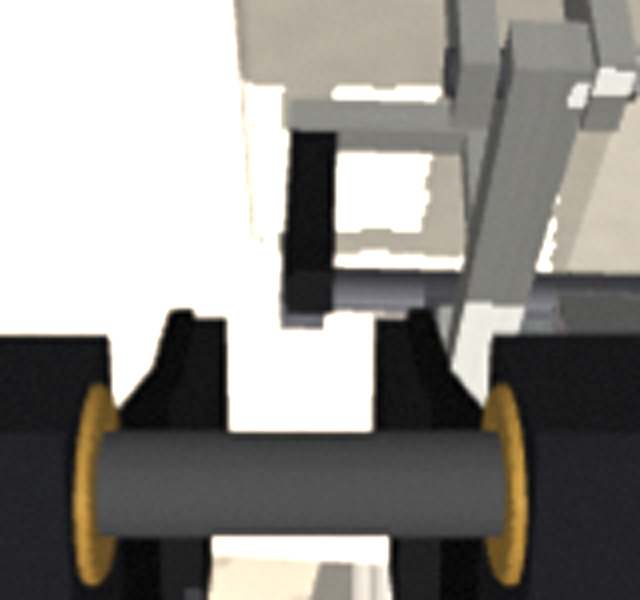

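The crop shows the tab at cols 287–335 between the fingers (inner edges 227 and 373), centred about 3 px right of the tool's mid-plane at 299. That needs a shift of about 2.5 mm along tool +y.

drive_tool(series=[[0, 0.02, 0.1, 0], [0, 0.02, 0.3, 0], [0, 0.02, 0.5, 0], [0, 0.02, 0.6, 0], [0, 0.02, 0.65, 0], [0, 0.02, 0.65, 0]])

```text
time_s: 24.8
tcp_pos: [0.6577, 0.1364, 0.1673]
ee_rot: [[0.078, -0.997, -0.019], [-0.778, -0.073, 0.624], [-0.623, -0.034, -0.781]]
wrist_force: [0.9, -0.0, 0.4]
gripper_width: 0.253
```

drive_tool(series=[[0, 0, 0, 0], [0, 0, 0, 0], [0, 0, 0, 0]], fingers=0)

```text
time_s: 25.18
tcp_pos: [0.6589, 0.1361, 0.1681]
ee_rot: [[0.078, -0.997, -0.016], [-0.778, -0.071, 0.624], [-0.623, -0.037, -0.781]]
wrist_force: [4.4, -0.1, 0.7]
gripper_width: 0.119
```

```bash
python3 p.py; python3 - <<'E'
from station import telemetry
from h import *
s=telemetry.sense();print(s['wrist_force'],s['gripper_width']*87, s['ee_rot'].T@(bw([0,1,16])-bw([0,0,0]))/.12)
E
```

```text
j [  9.218  33.951   8.985 -42.606 -66.026  13.941] grasp bath [119.714  54.353 128.297]
0.1 (array([-0.008, -0.011, -0.834]), -0.0) world [0.662 0.074 0.247]
0 (array([-0.008, -0.011, -0.001]), -0.0) world [0.66  0.137 0.169]
via [0.662 0.074 0.46 ] (array([-1.114, -0.076, -2.221]), 0.0)
[ 4.44095426 -0.13752488  0.74324989] 10.329760787695246 [-0.08961082 -0.00488647 -0.09896083]
```

drive_tool(series=[[-0.03, 0, -0.033, 0], [-0.06, 0, -0.066, 0], [-0.09, 0, -0.1, 0], [-0.1, 0, -0.11, 0], [-0.1, 0, -0.11, 0], [-0.1, 0, -0.11, 0]])

```text
time_s: 25.92
tcp_pos: [0.6588, 0.1366, 0.1803]
ee_rot: [[0.073, -0.997, -0.015], [-0.78, -0.066, 0.622], [-0.621, -0.034, -0.783]]
wrist_force: [11.9, 2.4, -18.0]
gripper_width: 0.115
```

```bash
python3 p.py; python3 - <<'E'
from station import telemetry,capture;from h import *;import pickle
s=telemetry.sense();t=capture('scene');pickle.dump((s,t),open('d6.pkl','wb'));print(s['wrist_force'],s['gripper_width']*87)
a=cv2.resize(t['color'][110:270,290:450],(600,600),interpolation=cv2.INTER_CUBIC)
cv2.imwrite('pics/m6.png',a)
for f in(0,.15,.25,.3):
  c,q=np.cos(f),np.sin(f);r=lambda y,z:[85,-5+y*c-z*q,132+y*q+z*c]
  print(f,((proj(t,[bw(r(131,8)),bw(r(131,-4))])-[290,110])*600/160).round())
E
```

```text
j [  9.387  33.132   9.376 -42.117 -66.73   12.554] grasp bath [119.671  54.728 140.369]
0.1 (array([ 0.057, -0.008, -0.757]), -0.003) world [0.662 0.075 0.247]
0 (array([ 0.057, -0.008,  0.076]), -0.003) world [0.66  0.137 0.169]
via [0.662 0.075 0.46 ] (array([-1.044, -0.068, -2.146]), 0.0)
[ 11.94029765   2.42179482 -18.04396956] 10.036343337915465
0 [[431. 386.]
 [429. 399.]]
0.15 [[430. 363.]
 [431. 377.]]
0.25 [[428. 348.]
 [430. 362.]]
0.3 [[426. 341.]
 [429. 355.]]
```

View pics/m6.png

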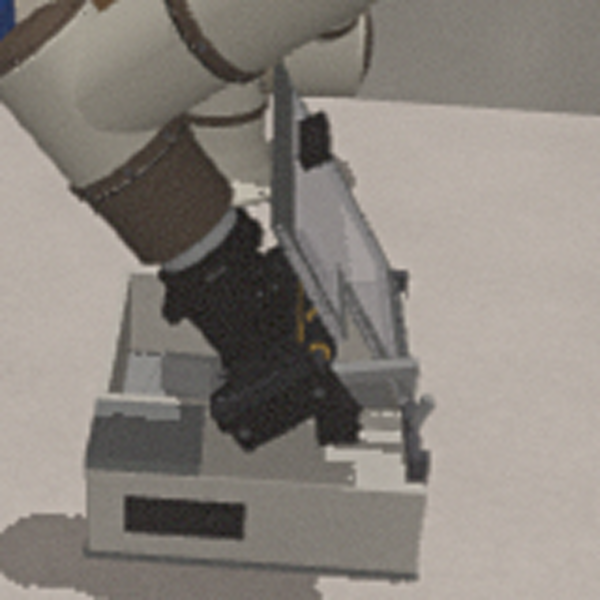

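The bar's hinge end now tops out at about (415,361). The model predicts row 363 for 0.15 rad and 348 for 0.25, so the stay is at roughly 0.18–0.2 rad. I'll lift a little more for margin.

drive_tool(series=[[-0.02, 0, -0.025, 0], [-0.04, 0, -0.045, 0], [-0.04, 0, -0.045, 0], [-0.04, 0, -0.045, 0]])

```text
time_s: 26.48
tcp_pos: [0.6588, 0.1363, 0.1812]
ee_rot: [[0.07, -0.997, -0.015], [-0.783, -0.064, 0.619], [-0.618, -0.032, -0.785]]
wrist_force: [18.0, 2.3, -38.8]
gripper_width: 0.118
```

drive_tool(series=[[0, 0, 0, 0], [0, 0, 0, 0], [0, 0, 0, 0]], fingers=20)

```text
time_s: 26.85
tcp_pos: [0.6558, 0.133, 0.1862]
ee_rot: [[0.071, -0.997, -0.023], [-0.784, -0.07, 0.617], [-0.617, -0.026, -0.786]]
wrist_force: [3.7, -10.4, -14.7]
gripper_width: 0.226
```

```bash
python3 - <<'E'
from station import telemetry,capture;from h import *;import pickle
s=telemetry.sense();t=capture('scene');print(s['wrist_force'],s['gripper_width']*87,wb(s['tcp_pos']+.051*s['ee_rot'][:,2]))
_,t0=pickle.load(open('d6.pkl','rb'));_,_,t4=pickle.load(open('d4.pkl','rb'))
# bar top edge near hinge end: brightness profile along a column of the bar (cols 395..400)
for n,c in(('down',t4),('mid',t0),('now',t)):
  print(n,cv2.cvtColor(c['color'],cv2.COLOR_BGR2GRAY)[198:222,394:399].mean(1).astype(int))
for f in(0,.15,.2,.25,.3):
  c,q=np.cos(f),np.sin(f);r=lambda y,z:[91,-5+y*c-z*q,132+y*q+z*c]
  print(f,proj(t,[bw(r(105,8)),bw(r(105,-4))]).round(1).tolist())
E
```

```text
[  3.69115382 -10.39086013 -14.73494198] 19.68868948141367 [115.98491176  51.13003155 146.12988783]
down [106 112 111 108 108 111 105 104 103  99  97  96 104 136 140 129 101 102
 102  92  87 105 129 113]
mid [107 112 110 106 107 109 103 116 139 136 106  99 100  98  96  94  93  97
 102  95  80  96 127 111]
now [109 109 111 106 107 109 109 139 137 113  99 100 101 107 108  99  95  95
  93  88  78  95 125 111]
0 [[395.4, 213.5], [394.9, 217.0]]
0.15 [[395.1, 208.7], [395.3, 212.3]]
0.2 [[394.8, 207.1], [395.2, 210.8]]
0.25 [[394.4, 205.6], [395.1, 209.2]]
0.3 [[393.9, 204.0], [394.8, 207.6]]
```

Opening the jaws left −10 N in y and −15 N in z, so the gripper's body seems to be leaning on the lid's edge. The bright edge of the bar has moved about 6.2 px, which is roughly 0.19 rad, so the stay is clear. I'll unload and back straight out along the fingers.

drive_tool(series=[[0.05, 0, -0.06, 0], [0.06, 0, -0.2, 0], [0.08, 0, -0.5, 0], [0.12, 0, -0.9, 0], [0.12, 0, -1, 0]])

```text
time_s: 27.52
tcp_pos: [0.6611, 0.0498, 0.2824]
ee_rot: [[0.082, -0.997, -0.012], [-0.778, -0.071, 0.624], [-0.623, -0.042, -0.781]]
wrist_force: [0.6, 0.3, -0.3]
gripper_width: 0.23
```

```bash
python3 - <<'E'
from station import telemetry,capture;from h import *;import pickle
s=telemetry.sense();t=capture('scene');top=capture('top');w=capture('wrist');pickle.dump((s,t,top,w),open('d7.pkl','wb'));print(s['wrist_force'],s['joints'],wb(s['tcp_pos']))
print(cv2.cvtColor(t['color'],cv2.COLOR_BGR2GRAY)[198:222,394:399].mean(1).astype(int))
a=cv2.resize(t['color'][110:270,290:450],(500,500),interpolation=cv2.INTER_CUBIC)
cv2.imwrite('pics/m7.png',a)
E
```

```text
[ 0.62445681  0.32423724 -0.27027917] [  2.21961834  28.49255484  16.07444871 -39.36966036 -79.63287414
  10.79857675] [114.21257897 -63.69325459 282.38478186]
[109 111 110 108 109 109 112 139 138 116 101 101 105 110 111 113 113 111
 111  96  81  97 127 113]
```

View pics/m7.png

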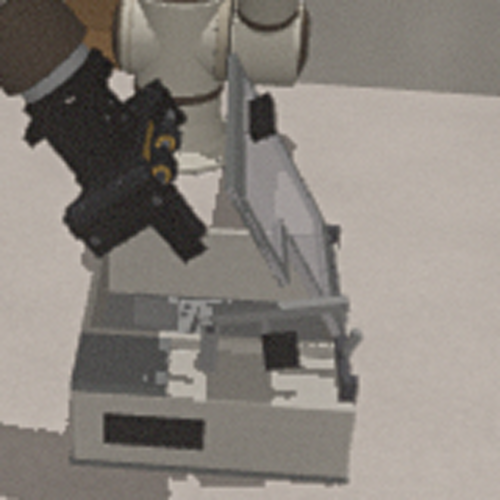

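The bar is clearly inclined upward (stay up), the lid is still open, and the force reads zero. Next I work out waypoints to bring the closed fingers behind the lid's outer face (x=30, clear of the handle) and push it down.

```bash
cat > w.py <<'E'
from station import telemetry;from h import *;import sys
np.set_printoptions(precision=3,suppress=True)
def tcp(a,X=30.,s=180):
    "TCP in bath mm, lid angle a rad, finger on outer face"
    R=telemetry.sense()['ee_rot'];y=np.radians(YAW);B=np.array([[np.cos(y),np.sin(y),0],[-np.sin(y),np.cos(y),0],[0,0,1]])@R
    f=lambda s:np.array([X,115-s*np.cos(a)+4*np.sin(a),100+s*np.sin(a)+4*np.cos(a)])
    el=np.arcsin(-B[2,2])
    C=f(225) if a>el else f(s)
    T=C-9.5*B[:,0]-B[:,2]*(70-(225-s) if a>el else 70)
    T[0]=X;return T
def num(T,s): return s['ee_rot'].T@(bw(T)-s['tcp_pos'])/.12
if __name__=='__main__':
    s=telemetry.sense();print('tcp bath',wb(s['tcp_pos']),s['wrist_force'])
    for T in([70,-70,390],[30,30,380],tcp(1.047)+[0,12,8]): print(np.round(T),num(T,s))
    for a in(1.047,.9,.8,.7,.6,.5,.4,.3,.2,.1,.05,0): print(a,tcp(a).round(),num(tcp(a),s))
E
python3 w.py
```

```text
tcp bath [113.177 -61.422 278.145] [-0.517  0.826 -0.242]
[ 70 -70 390] [-0.534  0.327 -0.782]
[ 30  30 380] [-1.14   0.662 -0.205]
[ 30.  10. 330.] [-0.75   0.677  0.013]
1.047 [ 30.  -2. 322.] [-0.63   0.679  0.002]
0.9 [ 30. -30. 304.] [-0.356  0.685 -0.024]
0.8 [ 30. -44. 292.] [-0.205  0.688 -0.02 ]
0.7 [ 30. -56. 280.] [-0.056  0.692 -0.002]
0.6 [ 30. -68. 265.] [0.09  0.696 0.032]
0.5 [ 30. -77. 250.] [0.233 0.701 0.079]
0.4 [ 30. -86. 234.] [0.369 0.706 0.141]
0.3 [ 30. -92. 218.] [0.499 0.711 0.216]
0.2 [ 30. -97. 200.] [0.621 0.716 0.303]
0.1 [  30. -100.  183.] [0.733 0.721 0.403]
0.05 [  30. -101.  174.] [0.785 0.724 0.456]
0 [  30. -101.  165.] [0.835 0.726 0.513]
```

drive_tool(series=[[-0.53, 0.33, -0.78, 0], [-0.53, 0.33, -0.78, 0], [-0.53, 0.33, -0.78, 0]], fingers=0)

```text
time_s: 28.05
tcp_pos: [0.6172, 0.0407, 0.394]
ee_rot: [[0.085, -0.996, -0.012], [-0.778, -0.074, 0.624], [-0.623, -0.043, -0.781]]
wrist_force: [-0.4, -0.1, -0.2]
gripper_width: 0.026
```

drive_tool(series=[[-0.61, 0.34, 0.58, 0], [-0.61, 0.34, 0.58, 0], [-0.61, 0.34, 0.58, 0], [-0.22, 0.35, 0.79, 0], [-0.22, 0.35, 0.79, 0], [-0.22, 0.35, 0.79, 0]])

```text
time_s: 28.8
tcp_pos: [0.5724, 0.1166, 0.3295]
ee_rot: [[0.077, -0.997, -0.019], [-0.778, -0.072, 0.624], [-0.623, -0.033, -0.781]]
wrist_force: [0.4, -0.3, 0.7]
gripper_width: 0.006
```

```bash
python3 w.py
```

```text
tcp bath [ 30.523   9.272 329.489] [ 0.375 -0.327  0.745]
[ 70 -70 390] [ 0.209 -0.345 -0.798]
[ 30  30 380] [-0.398 -0.01  -0.221]
[ 30.  10. 330.] [-0.007  0.004 -0.003]
1.047 [ 30.  -2. 322.] [ 0.112  0.006 -0.013]
0.9 [ 30. -30. 304.] [ 0.386  0.012 -0.039]
0.8 [ 30. -44. 293.] [ 0.538  0.015 -0.035]
0.7 [ 30. -56. 280.] [ 0.686  0.019 -0.017]
0.6 [ 30. -68. 266.] [0.832 0.023 0.017]
0.5 [ 30. -77. 250.] [0.975 0.027 0.065]
0.4 [ 30. -85. 234.] [1.111 0.031 0.126]
0.3 [ 30. -92. 218.] [1.241 0.036 0.202]
0.2 [ 30. -97. 200.] [1.362 0.041 0.289]
0.1 [  30. -100.  183.] [1.475 0.046 0.389]
0.05 [  30. -101.  174.] [1.527 0.048 0.442]
0 [  30. -101.  165.] [1.576 0.051 0.499]
```

drive_tool(series=[[0.11, 0, -0.01, 0], [0.2, 0, -0.02, 0], [0.29, 0.01, -0.03, 0], [0.39, 0.01, -0.04, 0]])

```text
time_s: 29.3
tcp_pos: [0.5744, 0.0767, 0.3038]
ee_rot: [[0.078, -0.997, -0.019], [-0.778, -0.072, 0.625], [-0.624, -0.034, -0.781]]
wrist_force: [1.1, 2.3, 0.3]
gripper_width: 0.005
```

drive_tool(series=[[0.1, 0, 0, 0], [0.2, 0, 0.01, 0], [0.3, 0.01, 0.02, 0], [0.44, 0.01, 0.05, 0], [0.58, 0.01, 0.1, 0]])

```text
time_s: 29.92
tcp_pos: [0.5778, 0.0295, 0.2501]
ee_rot: [[0.077, -0.997, -0.021], [-0.778, -0.073, 0.624], [-0.623, -0.032, -0.781]]
wrist_force: [-0.9, 1.9, 1.1]
gripper_width: 0.01
```

```bash
python3 w.py;python3 - <<'E'
from station import capture;from h import *
t=capture('scene');cv2.imwrite('pics/m8.png',cv2.resize(t['color'][110:270,290:450],(500,500),interpolation=cv2.INTER_CUBIC))
E
```

```text
tcp bath [ 29.725 -77.988 250.052] [-0.938  1.895  1.142]
[ 70 -70 390] [-0.772 -0.373 -0.861]
[ 30  30 380] [-1.378 -0.039 -0.285]
[ 30.  10. 330.] [-0.988 -0.025 -0.066]
1.047 [ 30.  -2. 322.] [-0.869 -0.023 -0.076]
0.9 [ 30. -30. 304.] [-0.594 -0.018 -0.102]
0.8 [ 30. -44. 293.] [-0.443 -0.014 -0.099]
0.7 [ 30. -56. 280.] [-0.295 -0.011 -0.08 ]
0.6 [ 30. -68. 266.] [-0.148 -0.007 -0.047]
0.5 [ 30. -77. 250.] [-0.006 -0.002  0.001]
0.4 [ 30. -85. 234.] [0.13  0.002 0.063]
0.3 [ 30. -92. 218.] [0.26  0.007 0.138]
0.2 [ 30. -97. 200.] [0.382 0.011 0.226]
0.1 [  30. -100.  183.] [0.494 0.016 0.325]
0.05 [  30. -101.  174.] [0.546 0.019 0.379]
0 [  30. -101.  165.] [0.595 0.021 0.435]
```

View pics/m8.png

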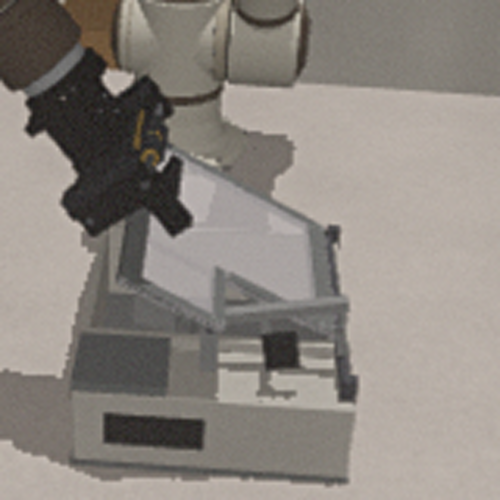

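The lid follows the finger and stands at about 0.5 rad, with the stay still raised. Continuing to shut.

drive_tool(series=[[0.065, 0, 0.03, 0], [0.13, 0, 0.06, 0], [0.2, 0, 0.1, 0], [0.26, 0.01, 0.14, 0], [0.32, 0.01, 0.18, 0], [0.38, 0.01, 0.23, 0], [0.44, 0.01, 0.28, 0], [0.49, 0.02, 0.325, 0]])

```text
time_s: 30.98
tcp_pos: [0.5799, 0.0087, 0.1833]
ee_rot: [[0.077, -0.997, -0.019], [-0.778, -0.072, 0.624], [-0.623, -0.034, -0.781]]
wrist_force: [1.2, -0.6, 1.4]
gripper_width: 0.005
```

drive_tool(series=[[0.025, 0, 0.025, 0], [0.05, 0, 0.05, 0], [0.075, 0, 0.08, 0], [0.1, 0, 0.11, 0], [0.115, 0, 0.13, 0], [0.125, 0, 0.145, 0], [0.125, 0, 0.145, 0]])

```text
time_s: 31.85
tcp_pos: [0.5802, 0.0076, 0.1641]
ee_rot: [[0.081, -0.997, -0.02], [-0.777, -0.076, 0.625], [-0.624, -0.035, -0.78]]
wrist_force: [-5.1, -3.3, 14.0]
gripper_width: 0.006
```

```bash
python3 w.py|sed -n '1p;12,$p'
```

```text
tcp bath [  30.571 -100.017  164.122] [-5.062 -3.318 14.014]
0.3 [ 30. -92. 218.] [-0.33  -0.011 -0.306]
0.2 [ 30. -97. 200.] [-0.208 -0.006 -0.219]
0.1 [  30. -100.  183.] [-0.096 -0.001 -0.12 ]
0.05 [  30. -101.  174.] [-0.043  0.002 -0.066]
0 [  30. -101.  165.] [ 0.006  0.005 -0.01 ]
```

The lid has bottomed out: tip height is 1 mm from the shut-lid prediction, with 14 N of reaction. Now up, over the stay bar at y=90, and press it down.

```bash
cat > q.py <<'E'
from w import *
s=telemetry.sense();print('tcp bath',wb(s['tcp_pos']),s['wrist_force'])
R=s['ee_rot']
for T in([30,-100,250],[85,54,250],[85,54,220],[85,54,210],[85,54,200.5],[85,54,194]): print(T,num(T,s))
E
python3 q.py
```

```text
tcp bath [  30.571 -100.017  164.122] [-5.062 -3.318 14.014]
[30, -100, 250] [-0.447 -0.02  -0.558]
[85, 54, 250] [-1.437 -0.484  0.255]
[85, 54, 220] [-1.281 -0.475  0.45 ]
[85, 54, 210] [-1.229 -0.472  0.515]
[85, 54, 200.5] [-1.18  -0.469  0.577]
[85, 54, 194] [-1.146 -0.468  0.619]
```

drive_tool(series=[[-0.2, 0, -0.25, 0], [-0.47, -0.02, -0.58, 0], [-0.47, -0.02, -0.58, 0]])

```text
time_s: 32.22
tcp_pos: [0.5816, 0.0085, 0.2554]
ee_rot: [[0.084, -0.996, -0.011], [-0.779, -0.073, 0.623], [-0.622, -0.044, -0.782]]
wrist_force: [0.8, -0.1, -0.2]
gripper_width: 0.003
```

drive_tool(series=[[-0.5, -0.23, 0.4, 0], [-1, -0.47, 0.8, 0], [-1, -0.47, 0.8, 0], [-1, -0.47, 0.8, 0], [-1, -0.47, 0.8, 0]])

```text
time_s: 32.85
tcp_pos: [0.6245, 0.1657, 0.2513]
ee_rot: [[0.077, -0.997, -0.021], [-0.778, -0.073, 0.624], [-0.623, -0.032, -0.781]]
wrist_force: [-0.6, -0.1, 0.2]
gripper_width: 0.007
```

```bash
python3 q.py; python3 - <<'E'
from station import capture;from h import *
t=capture('scene');print(cv2.cvtColor(t['color'],cv2.COLOR_BGR2GRAY)[198:222,394:399].mean(1).astype(int))
E
```

```text
tcp bath [ 86.032  54.503 251.333] [-0.573 -0.107  0.242]
[30, -100, 250] [ 1.004  0.469 -0.805]
[85, 54, 250] [0.01  0.009 0.006]
[85, 54, 220] [0.166 0.017 0.201]
[85, 54, 210] [0.218 0.02  0.266]
[85, 54, 200.5] [0.267 0.022 0.328]
[85, 54, 194] [0.301 0.024 0.371]
[ 78  92 102  94  94  93 106 136  92  95 101 100  96  97 100  97  95 102
  95  86  90  93  95 103]
```

Stay still raised. I'll press down slowly.

drive_tool(series=[[0.08, 0.01, 0.1, 0], [0.16, 0.01, 0.2, 0], [0.19, 0.02, 0.23, 0], [0.22, 0.02, 0.27, 0], [0.245, 0.02, 0.3, 0], [0.27, 0.02, 0.33, 0], [0.285, 0.02, 0.35, 0], [0.3, 0.02, 0.37, 0], [0.3, 0.02, 0.37, 0]])

```text
time_s: 34.02
tcp_pos: [0.6246, 0.1656, 0.1996]
ee_rot: [[0.082, -0.996, -0.019], [-0.776, -0.076, 0.626], [-0.625, -0.037, -0.78]]
wrist_force: [-4.4, -2.6, 14.5]
gripper_width: 0.003
```

```bash
python3 q.py
```

```text
tcp bath [ 86.108  54.409 199.555] [-4.398 -2.599 14.51 ]
[30, -100, 250] [ 0.729  0.457 -1.145]
[85, 54, 250] [-0.26  -0.006 -0.33 ]
[85, 54, 220] [-0.104  0.003 -0.135]
[85, 54, 210] [-0.052  0.006 -0.07 ]
[85, 54, 200.5] [-0.003  0.009 -0.009]
[85, 54, 194] [0.031 0.011 0.034]
```

The tip stopped at 199.6 mm, where 200.5 means fully down, against 14.5 N. One firmer press will show whether it still yields, then I back off.

drive_tool(series=[[0.02, 0, 0.027, 0], [0.03, 0, 0.04, 0], [0.03, 0, 0.04, 0]])

```text
time_s: 34.4
tcp_pos: [0.6247, 0.1656, 0.1984]
ee_rot: [[0.087, -0.996, -0.018], [-0.774, -0.079, 0.628], [-0.627, -0.04, -0.778]]
wrist_force: [-11.2, -7.4, 31.4]
gripper_width: 0.003
```

drive_tool(series=[[-0.1, 0, -0.2, 0], [-0.2, 0, -0.6, 0], [-0.3, 0, -1, 0], [-0.3, 0, -1, 0], [-0.3, 0, -1, 0]])

```text
time_s: 35.02
tcp_pos: [0.6238, 0.1188, 0.3048]
ee_rot: [[0.077, -0.997, -0.02], [-0.778, -0.072, 0.624], [-0.624, -0.033, -0.781]]
wrist_force: [0.6, 0.8, -1.1]
gripper_width: 0.003
```

drive_tool(series=[[0.5, 0, -0.8, 0], [0.5, 0, -0.8, 0], [0.5, 0, -0.8, 0], [0.5, 0, -0.8, 0]])

```text
time_s: 35.52
tcp_pos: [0.6304, 0.0129, 0.3409]
ee_rot: [[0.075, -0.997, -0.022], [-0.777, -0.073, 0.625], [-0.625, -0.03, -0.78]]
wrist_force: [0.7, 0.0, -0.1]
gripper_width: 0.006
```

```bash
python3 - <<'E'
from station import capture,telemetry;from h import *;import pickle
s=telemetry.sense();print(s['tcp_pos'],s['wrist_force'],s['time_s'])
t=capture('scene');p=capture('top');pickle.dump((t,p),open('d9.pkl','wb'))
_,_,t4=pickle.load(open('d4.pkl','rb'))
for c in(t4,t): print(cv2.cvtColor(c['color'],cv2.COLOR_BGR2GRAY)[198:222,394:399].mean(1).astype(int))
D=pickle.load(open('d0.pkl','rb'))[1]['top']['color']
a=cv2.resize(t['color'][110:270,290:450],(400,400),interpolation=cv2.INTER_CUBIC)
b=cv2.resize(p['color'][110:290,170:470],(400,240),interpolation=cv2.INTER_AREA)
e=cv2.resize(t['color'][150:290,190:330],(400,400),interpolation=cv2.INTER_CUBIC)
cv2.imwrite('pics/m9.png',np.hstack([a,cv2.copyMakeBorder(b,0,160,0,0,cv2.BORDER_CONSTANT)]))
d=cv2.absdiff(D,p['color']).max(2)
for n,(u,v) in dict(bowl=(365,138),jar=(414,187),bottle=(436,263),brush=(190,210)).items(): print(n,d[v-25:v+25,u-22:u+22].mean().round(1))
print([(k,proj(t,[bw(q)]).round(0).tolist()) for k,q in dict(edgeR=[140,-110,104],edgeL=[-140,-110,104],barend=[85,120,140]).items()])
E
```

```text
[0.63036597 0.01287282 0.34094053] [ 0.69887595  0.00522705 -0.07971303] 35.525
[106 112 111 108 108 111 105 104 103  99  97  96 104 136 140 129 101 102
 102  92  87 105 129 113]
[ 97  99 104  97  96  93  96  91  95  97  99  95 104 130 140 128 102 101
  98  93  98  99  98 103]
bowl 39.2
jar 1.5
bottle 1.5
brush 1.5
[('edgeR', [[317.0, 230.0]]), ('edgeL', [[327.0, 179.0]]), ('barend', [[403.0, 213.0]])]
```

View pics/m9.png

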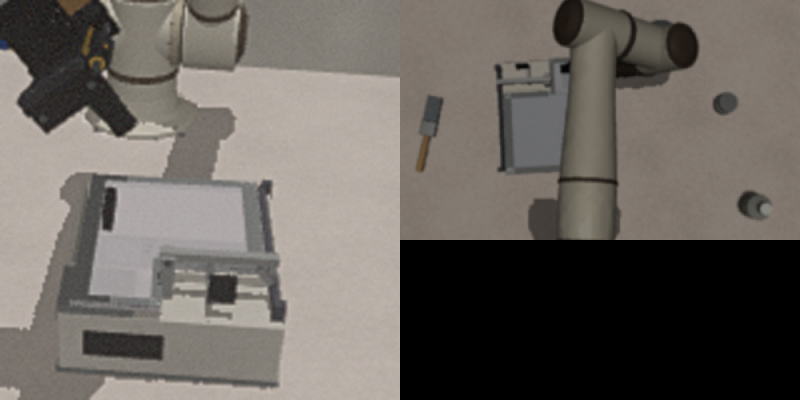

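The lid lies flat on the rim and the bar's bright edge is back at the starting row profile, so the stay is down. The bowl is only hidden by the arm in the top view, so I'll check it in the scene view and hand in.

```bash
python3 - <<'E'
from station import order,telemetry;from h import *;import pickle
t=pickle.load(open('d9.pkl','rb'))[0]['color'];D=pickle.load(open('d0.pkl','rb'))[1]['scene']['color']
print('bowl diff',cv2.absdiff(D,t).max(2)[240:280,228:270].mean())
print(telemetry.sense()['wrist_force']);print(order.finish_job())
E
```

```text
bowl diff 8.144642857142857
[ 0.75778985  0.06184388 -0.53952592]
the job is handed in; nothing more can be done
None
```

The whole sequence is done and handed in at about 36 s of the 72 s limit. No verdict is reported, so success rests on the checks below.

**What I did**
- I set the cassette down on the basin floor at the first touch (about 3 N) and released it there.
- The move interface has no tilt, so I tilted the tool to about 39° by pushing past the arm's reach limit. That ran joint 3 right up to its limit (80.65° of 80.66°).
- I gripped the stay by its tab and lifted it, pushed the lid shut with the closed fingers, and pressed the stay bar down again.

**Last checks**
- **Cassette:** it lay flat on the basin floor after release. I did not view it again once the lid was shut.
- **Lid:** it lies flat in the last view. While I was pressing it shut with 14 N, the tip was within 1 mm of the fully shut height.
- **Stay:** the bar is back at its starting position in the scene image. A firmer press of 31 N moved it only about 1 mm more.
- **Bystanders:** the jar, bottle and brush look unchanged in the top view. The bowl was hidden there by the arm. In the scene view its patch changed slightly (mean difference 8, perhaps shadow), so its position is less well confirmed.
- **Robot:** it is clear of everything, with the wrist force near zero.

**What did not go cleanly**
- During the lift the wrist force reached about 43 N in total. The gripper's body was probably touching the lid's edge, so that contact may have come close to the 40 N limit.
- I estimated the stay's lift at about 0.19 rad from the image, above the 0.15 needed but with little margin.

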